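# Refit the taper plug of an actuated vacuum valve and leak-test it

## Task

Put the blue-handled plug back into the valve of the test station, turning it until its tang drops into the coupling, and press it fully home (without ramming it) with the handle across the pipe. Then check that it rocks free: swing the seated plug's handle in line with the pipe and back across, and let go. Last, pull the hand pump's trigger right in and let it spring back; leave the red plug, the bottles, the beaker and the tip box where they stand.

Things in the scene. Friction and masses are not known exactly. Their poses are not given: they have to be found in the camera images.
- blue_plug: Loose valve plug, about 160 g, 116 mm long: white cone, white collar, blue wing handle on top. Origin: on the axis at the collar's underside; z up the axis, x along the wing. Collar 60 mm across, z 0 to 6 mm. Cone diameter 44 mm at z = 0, 27 mm at z = -56 mm. At the start it hangs by the collar, about upright with 3 mm of play, in one of two holes of a fixed white stand 95 mm high.
- plug_wing (a point): Middle of the blue plug's wing handle, on its axis 30 mm above the origin; axes as the plug's. The wing is an upright plate 56 mm long (plug x), 12 mm thick (plug y), from 12 to 48 mm above the origin; grip it across the 12 mm.
- plug_tang (a point): Lower end of the flat tang under the blue plug's cone, 68 mm below the origin; axes as the plug's. The tang is 12 mm long, 20 mm wide (plug x) and 6 mm thick (plug y), its edges chamfered. Half a turn of the plug makes no difference.
- red_plug: Another plug of the same form with a red handle, one size larger (cone 47.6 mm at the top); it hangs in the stand's other hole, 110 mm from the blue one. It does not belong in this valve: to be left alone.
- station: Valve test station, fixed to the bench: grey metal base plate 170 x 320 x 12 mm with the valve at the right and a hand vacuum pump clamped on its side at the left, joined by a steel pipe. Origin: centre of its underside; x to the back, y to the left (towards the pump), z up. The valve's pipe runs along y: closed = plug's wing along station x (across the pipe), open = wing along station y.
- seat (a point): Where the blue plug's origin rests when fully home, on the axis of the valve's upright tapered cup, 114 mm above the bench. Axes as the station's. A push of about 10 N seats the plug; the greased taper then turns with less than 0.3 N m. Pushing it with over 35 N or so is ramming it. Seen from above, closed to open is a quarter turn anticlockwise.
- cup_rim (a point): Centre of the steel cup's rim, 2 mm below the seat point; rim 62 mm across outside, mouth 43 mm. The cup has the plug's own taper (0.15 mm of radius per mm) and centres it.
- cup_floor (a point): Floor of the cup, 58.5 mm below the seat point: the drive coupling, with a slot 8.5 mm wide for the tang. It may have stopped at any angle between closed and open and is not measured. Off the slot (by more than 7 degrees) the plug stands 9 mm too high. 0.05 N m of friction holds the coupling: press lightly (3 to 5 N) while feeling for it. It then turns with the plug between stops 3 degrees past closed and open.
- grip (a point): Middle of the hand pump's fixed black grip, 56 mm above the bench: a level bar 20 mm thick (station y) and 26 mm high that points from the pump barrel to the front (-x of the station). Axes as the station's. Its free length reaches 44 mm in front of this point and 50 mm behind it, to the pump's body.
- trigger_pad (a point): Where to squeeze: on the outer (-y) face of the orange trigger, a level bar 22 mm high, 12 mm thick, on the grip's -y side, hinged on an upright pin 60 mm behind this point. Outer faces of trigger and grip are 54 mm apart at rest, 39 mm fully squeezed. Only the trigger moves, so the fingers should close about the middle of the squeezed width. 25 mm is free outside both.
- trigger (a joint): Angle of the trigger in rad: 0 at rest, 0.26 pulled right in; a spring returns it (about 3 N at the pad at rest, 14 N right in).
- wash_bottle: Squeeze wash bottle, loose, 67 x 97 x 225 mm, behind the work; origin at the centre of its underside. To be left alone.
- amber_bottle: Amber glass bottle with blue cap, loose, 68 mm across and 142 mm high, behind the work; origin at the centre of its underside. To be left alone.
- small_bottle: Smaller amber glass bottle with black cap, loose, 58 mm across and 118 mm high, behind the work; origin at the centre of its underside. To be left alone.
- beaker: Small glass beaker, loose, 52 mm across and 68 mm high, to the right of the plug stand; origin at the centre of its underside. To be left alone.
- tip_box: Blue pipette-tip box with clear lid, loose, 88 x 118 x 67 mm, front right; origin at the centre of its underside. To be left alone.
Mind the look-alikes: they are no part of the job. What is shaped like the blue_plug but green or yellow is not meant.

How it is judged:
By the outcome, as a careful person would: the job done as asked, in the order asked, and still so for the second after the job is handed in, with the robot touching nothing.
It also fails if it takes over 72 s, if anything falls off the work surface, if the arm or the gripper's body presses on something with over 40 N, if the wrist force passes 120 N, or if a joint passes its speed limit or range.

## Robot

A 6-joint arm with a two-finger parallel gripper is mounted at the origin on a cart in front of the work surface, level with it; the furniture and walls round the work are solid. World frame = base frame: x ahead of the robot, y to its left, z up, the work surface at z = 0. Lengths are in m, angles in degrees, forces in N, time in s.
With the tool pointing down it reaches from about 0.25 to 0.725 m from the base axis. Payload 9.7 kg.
Tool frame: the origin (TCP) lies midway between the tips of the shut fingers; the grasp point (between the pads) lies 19 mm behind it (bot.grasp_offset is the distance from the TCP to the grasp point, in m); z points along the fingers, x is the direction in which the jaws open and shut, and the axes are right-handed (so a half turn about z gives the same grasp; the last joint's range is limited). The gripper opens to 85 mm and grips with 20 to 120 N. Pads are 22 mm wide; open, the fingers measure 114 mm over their backs; the gripper's body (76 mm by 85 mm) begins 54 mm behind the grasp point. The pads swing forward as they close: fully open they stand 13 mm farther back than shut.
Start: joints at [-64.458, 4.979, 10.078, 95.1, 0, 90], TCP at [0.237, -0.496, 0.231] pointing down, gripper open.
Joint ranges: [-179.16, 179.16], [-48.56, 103.87], [-65.8, 70.77], [-126.05, 130.52], [-82.76, 87.17], [-180, 180]. Speed limits (degrees/s): [127.2, 127.2, 147.25, 180, 180, 180].

## Interface

Orientations are given as [roll, pitch, yaw] about the fixed x, y, z axes, in that order (R = Rz(yaw) Ry(pitch) Rx(roll)).
In Python, from workcell import bot gives the robot as it stands.
- The arm moves only by the tool send_rows, never from a script. Its argument "targets" is a list of rows, each a list of 5 numbers: the closure, from 0 (fully open) to 1 (shut), then the shift along the world's x, y, z in mm, then the turn about the world's z in degrees. A call has 1 to 10 rows; each row is the pose to reach, as a shift and turn from the pose commanded when the call began; what a row does not reach only later rows make up. A row lasts 1/8 s, in which the tool goes at most 62.5 mm and 10.7 degrees, less where a joint would pass 70% of its speed; a pose out of reach is approached as far as the arm can. A call with a gripper value outside its range is refused whole. The fingers move at their own pace and stop on an object; "squeeze" is the grip in N (left out, the last holds). Time passes only in rows, so rows that repeat a pose let the fingers close. It gives the time, the measured TCP pose, the force and the opening at its end, in the units of the state.
- bot.get_obs(): the state, without advancing time (a new reading comes with each control period).
- bot.camera(name): name is "scene" or "top" or "wrist"; returns a dict with "pixels" (420x560x3 uint8, red, green, blue), "intrinsics" (3x3 intrinsics, pixels), "dist" ([k1, k2, p1, p2, k3] as OpenCV has them; the pictures are not rectified), "view" (4x4, takes a point from world to camera coordinates); the wrist camera has in their place "mount" (4x4, takes a point from camera to tool coordinates, whose origin is the TCP and whose axes are the tool frame's). Camera axes: x right, y down, z forward; pixel columns grow to the right and rows downward; lengths in m; the calibration is good to about 2 mm. A picture is of the moment at which its call begins: read the wrist's pose just before it. There is no depth.
- bot.job_done(): hands the job in, once; it reports no verdict.
The state is a dict: "time": time; "q": joint angles; "qd": joint speeds; "joint_efforts": joint torques, N m; "ee_pos": TCP position; "tcp_rot": TCP orientation; "wrist_force": force on the tool from outside, world axes, zero at the start; "torque": the same for the moment, N m; "opening": finger opening in m.
Only numpy, scipy, OpenCV 4.12 (cv2) and the standard library are available. Lean on these libraries where they do the work, as an engineer would, in place of code of your own. Each camera call takes 0.05 s, during which the arm holds its last target.

## Working session

There is one attempt and no reset: what is moved stays moved. The work goes in short steps, Python scripts to look and compute and a tool call to move; the robot and the scene stay as the last step left them, time stands still between calls to the robot, and variables do not carry over. Pictures are saved under pics/ and viewed, and the job is handed in when it is done.

Besides the shell and the picture viewer there is one more tool, called after ">>>" as name([rows], argument=value, ...), one row to a line, values as JSON. send_rows: Moves the arm, as the interface text tells. Its arguments: {"type":"object","properties":{"targets":{"type":"array","items":{"type":"array","items":{"type":"number"}}},"squeeze":{"type":"number"}},"required":["targets"]}

```bash
ls; mkdir -p pics
python3 - <<'E'
from workcell import bot
import cv2
print(bot.get_obs())
for n in ["scene","top","wrist"]:
    c=bot.camera(n); cv2.imwrite(f"pics/{n}0.png",c["pixels"][:,:,::-1])
    print(n,c["intrinsics"],c["dist"],c.get("view"),c.get("mount"))
E
```

```text
pics
{'time': 0.0, 'q': array([-6.44565265e+01,  5.01087829e+00,  1.00333142e+01,  9.50987414e+01,
        4.73718969e-04,  8.99999087e+01]), 'qd': array([-0.10845762, -0.00295679, -0.02665841, -0.05474056,  0.02532755,
       -0.02305227]), 'joint_efforts': array([-2.63185511e-04, -5.20396757e+01,  4.64796853e+01,  1.66086538e-02,
       -3.30932960e-05, -1.36614381e-05]), 'ee_pos': array([ 0.23706044, -0.49603313,  0.23057498]), 'tcp_rot': array([-1.79999526e+02,  7.63055587e-02, -6.44564352e+01]), 'wrist_force': array([-0.42584469,  0.17579862, -0.17278906]), 'torque': array([ 0.00668949, -0.00731082, -0.01979366]), 'opening': 0.0849466483624632}
scene [[514.38527639   0.         283.60773485]
 [  0.         514.38527639 210.60657212]
 [  0.           0.           1.        ]] [-0.05833393  0.          0.          0.          0.        ] [[-0.90482018 -0.42574019 -0.00676245  0.44259101]
 [-0.32820162  0.70746484 -0.62592108  0.34931477]
 [ 0.27126396 -0.56412658 -0.77985708  1.69882007]
 [ 0.          0.          0.          1.        ]] None
top [[387.7166929    0.         283.59638308]
 [  0.         387.7166929  210.36720873]
 [  0.           0.           1.        ]] [0.019586 0.       0.       0.       0.      ] [[ 0.0034357  -0.99998771  0.00357327 -0.16130209]
 [-0.99822217 -0.00364222 -0.05949142  0.59244403]
 [ 0.0595037  -0.00336252 -0.99822242  1.19811519]
 [ 0.          0.          0.          1.        ]] None
wrist [[349.16693654   0.         282.55365496]
 [  0.         349.16693654 206.55457571]
 [  0.           0.           1.        ]] [0.01776049 0.         0.         0.         0.        ] None [[ 9.99999839e-01 -4.64960914e-04  3.23940854e-04 -1.68916481e-04]
 [ 3.43588333e-04  9.52069987e-01  3.05880076e-01 -7.66801966e-02]
 [-4.50636645e-04 -3.05879916e-01  9.52069994e-01 -1.43318775e-01]
 [ 0.00000000e+00  0.00000000e+00  0.00000000e+00  1.00000000e+00]]
```

View pics/scene0.png

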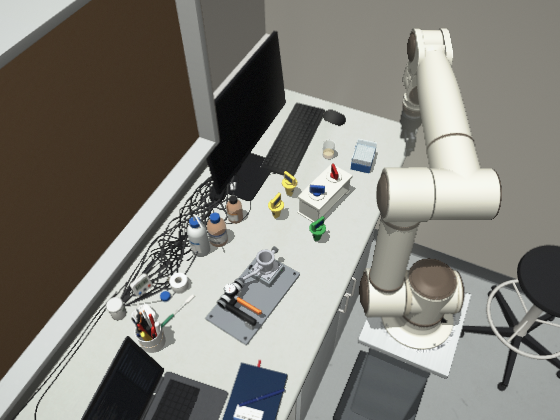

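View pics/top0.png

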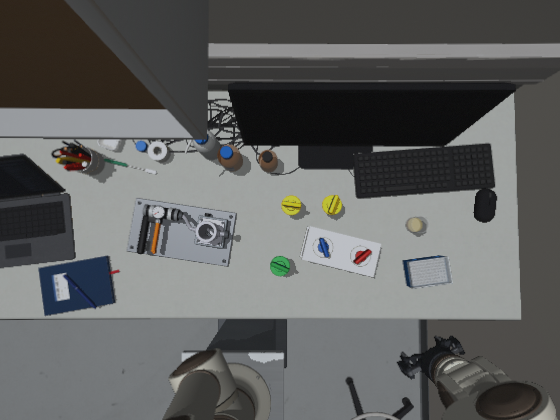

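View pics/wrist0.png

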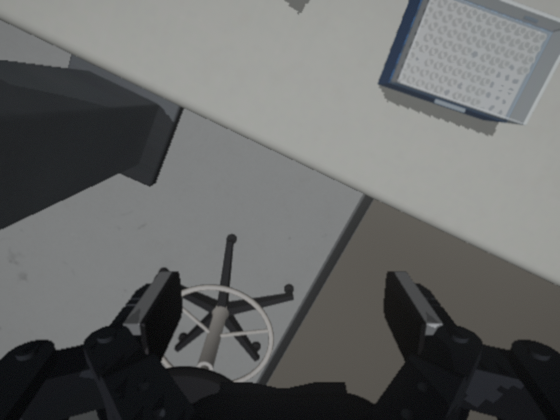

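Run:
```python
import cv2
t=cv2.imread("pics/top0.png")
cv2.imwrite("pics/t_st.png",cv2.resize(t[190:275,120:245],None,fx=6.4,fy=6.4,interpolation=cv2.INTER_CUBIC)[:600])
cv2.imwrite("pics/t_pl.png",cv2.resize(t[220:285,265:390],None,fx=6.4,fy=6.4,interpolation=cv2.INTER_CUBIC))
s=cv2.imread("pics/scene0.png")
cv2.imwrite("pics/s_st.png",cv2.resize(s[240:345,200:305],None,fx=5.5,fy=5.5,interpolation=cv2.INTER_CUBIC))
cv2.imwrite("pics/s_pl.png",cv2.resize(s[155:225,290:360],None,fx=8,fy=8,interpolation=cv2.INTER_CUBIC))
```

```text
(no output)
```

View pics/t_st.png

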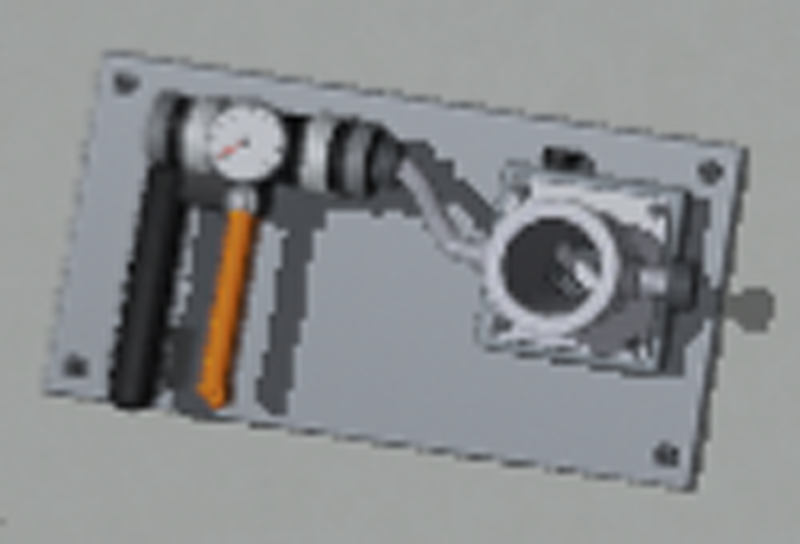

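View pics/t_pl.png

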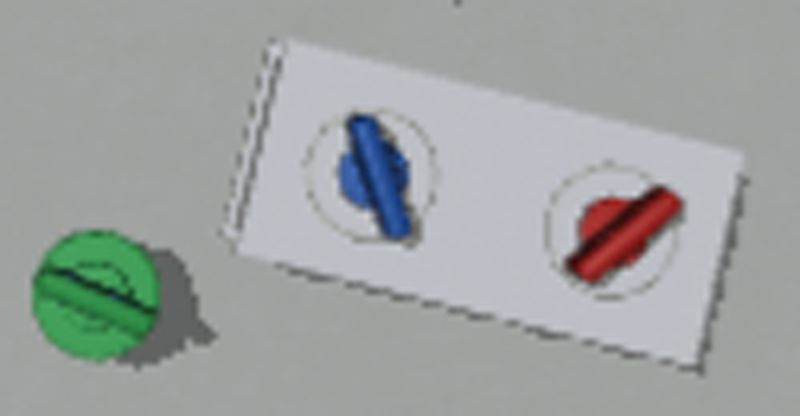

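View pics/s_st.png

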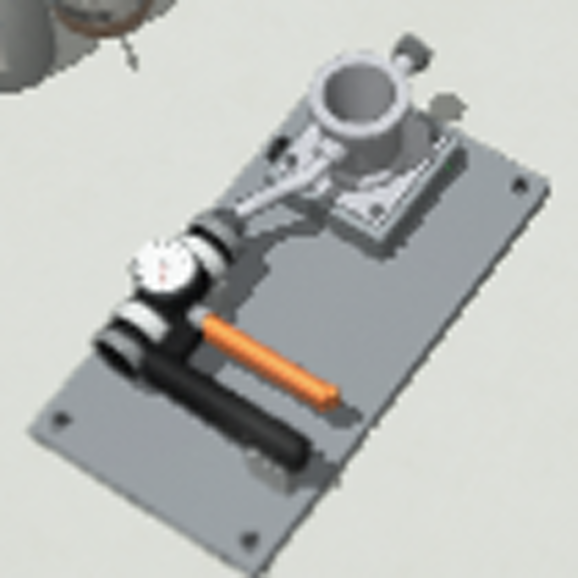

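View pics/s_pl.png

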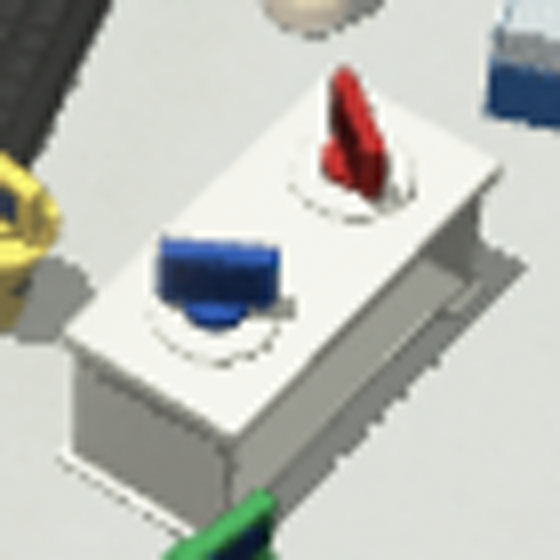

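```bash
cat > h.py <<'E'
import numpy as np, cv2
from scipy.spatial.transform import Rotation as Rot
from workcell import bot
def cal(name):
    o=bot.get_obs(); c=bot.camera(name)
    if name=="wrist":
        T=np.eye(4); T[:3,:3]=Rot.from_euler('xyz',o["tcp_rot"],degrees=True).as_matrix(); T[:3,3]=o["ee_pos"]
        V=np.linalg.inv(T@np.array(c["mount"]))
    else: V=np.array(c["view"])
    return c["pixels"],np.array(c["intrinsics"]),np.array(c["dist"]),V
def save(fn,name):
    im,K,D,V=cal(name); cv2.imwrite(f"pics/{fn}.png",im[:,:,::-1]); np.savez(f"pics/{fn}.npz",K=K,D=D,V=V)
def ld(fn):
    z=np.load(f"pics/{fn}.npz"); return z["K"],z["D"],z["V"]
def crop(fn,out,x0,y0,x1,y1,f):
    t=cv2.imread(f"pics/{fn}.png")[y0:y1,x0:x1]; cv2.imwrite(f"pics/{out}.png",cv2.resize(t,None,fx=f,fy=f,interpolation=cv2.INTER_CUBIC))
def unc(p,x0,y0,f): return ((p[0]+.5)/f-.5+x0,(p[1]+.5)/f-.5+y0)
def ray(fn,p):
    K,D,V=ld(fn); u=cv2.undistortPoints(np.array([[p]],float),K,D)[0,0]
    R=V[:3,:3]; return -R.T@V[:3,3], R.T@np.array([u[0],u[1],1])
def atz(fn,p,z):
    o,d=ray(fn,p); return o+d*(z-o[2])/d[2]
def proj(fn,P):
    K,D,V=ld(fn); return cv2.projectPoints(np.array(P,float).reshape(-1,3),cv2.Rodrigues(V[:3,:3])[0],V[:3,3],K,D)[0][:,0]
def tri(obs):
    A=np.zeros((3,3));b=np.zeros(3)
    for fn,p in obs:
        o,d=ray(fn,p);d=d/np.linalg.norm(d);M=np.eye(3)-np.outer(d,d);A+=M;b+=M@o
    return np.linalg.solve(A,b)
E
python3 - <<'E'
from h import *
save("top1","top");save("scene1","scene")
np.set_printoptions(precision=4,suppress=True)
S=lambda p:unc(p,120,190,6.4); P=lambda p:unc(p,265,220,6.4)
print("stn corners");C=[atz("top1",S(p),.012) for p in [(105,55),(745,148),(692,490),(45,393)]]
for c in C:print(c)
print(np.mean(C,0), np.linalg.norm(C[0]-C[1]),np.linalg.norm(C[1]-C[2]))
for a,b in [(C[1],C[0]),(C[2],C[3])]: d=b-a;print("y-axis ang",np.degrees(np.arctan2(d[1],d[0]))-90)
for a,b in [(C[2],C[1]),(C[3],C[0])]: d=b-a;print("x-axis ang",np.degrees(np.arctan2(d[1],d[0])))
print("rim",atz("top1",S((552,266)),.112), atz("scene1",unc((360,96),200,240,5.5),.112))
print("collar",atz("top1",P((372,175)),.101),atz("scene1",unc((219,300),290,155,8),.101))
a,b=atz("top1",P((360,118)),.143),atz("top1",P((400,235)),.143);d=a-b
print("wing",a,b,(a+b)/2,np.degrees(np.arctan2(d[1],d[0])),np.linalg.norm(d))
print("red",atz("top1",P((612,230)),.101))
print("greenwingtop",atz("top1",P((95,295)),.1))
a,b=atz("top1",S((135,400)),.056+.013),atz("top1",S((165,180)),.069);print("grip",a,b,np.degrees(np.arctan2(*(b-a)[1::-1])))
a,b=atz("top1",S((212,400)),.067),atz("top1",S((240,212)),.067);print("trig",a,b,np.degrees(np.arctan2(*(b-a)[1::-1])))
E
```

```text
stn corners
[0.6301 0.3051 0.012 ]
[ 0.5855 -0.0094  0.012 ]
[0.4184 0.0146 0.012 ]
[0.4647 0.3297 0.012 ]
[0.5247 0.16   0.012 ] 0.3175653821510508 0.1687995298091693
y-axis ang -8.079961477519404
y-axis ang -8.374690245122565
x-axis ang -8.161576426345295
x-axis ang -8.473381629426443
rim [0.5267 0.0649 0.112 ] [0.5248 0.0679 0.112 ]
collar [ 0.4821 -0.2729  0.101 ] [ 0.4825 -0.2778  0.101 ]
wing [ 0.5083 -0.2634  0.143 ] [ 0.4575 -0.2807  0.143 ] [ 0.4829 -0.272   0.143 ] 18.808301107986164 0.05372939364329526
red [ 0.4577 -0.3816  0.101 ]
greenwingtop [ 0.4275 -0.1474  0.1   ]
grip [0.4642 0.2654 0.069 ] [0.5665 0.2542 0.069 ] -6.274539773710891
trig [0.4642 0.2305 0.067 ] [0.5517 0.2197 0.067 ] -7.094354565665587
```

>>> send_rows([
  [0,50,45,10,10],
  [0,100,90,20,20],
  [0,150,135,30,30],
])

```text
time: 0.62
ee_pos: [0.376, -0.3709, 0.2591]
tcp_rot: [180.0, -0.0, -34.2]
wrist_force: [0.8, -0.9, -0.1]
opening: 0.0852
```

```bash
python3 -c "
from workcell import bot
o=bot.get_obs();print(o['q'],o['ee_pos'],o['tcp_rot'])"
```

```text
[-4.46095240e+01  2.66494648e+00  1.07533058e+01  9.80813843e+01
 -3.91972423e-04  7.95632338e+01] [ 0.37598983 -0.37090237  0.25908176] [ 1.79998351e+02 -6.78854026e-03 -3.41727577e+01]
```

>>> send_rows([
  [0,20,20,0,10.5],
  [0,40,40,0,21],
  [0,60,60,0,31.5],
  [0,80,75,0,42],
  [0,95,87,0,52.5],
  [0,95,87,-10,63],
  [0,95,87,-10,73.5],
  [0,95,87,-10,84],
  [0,95,87,-10,94.5],
  [0,95,87,-10,105],
])

```text
time: 1.88
ee_pos: [0.47, -0.2851, 0.2487]
tcp_rot: [-180.0, -0.0, 70.9]
wrist_force: [0.4, 0.5, 0.8]
opening: 0.085
```

>>> send_rows([
  [0,0,0,0,10],
  [0,0,0,0,20],
  [0,0,0,0,30],
  [0,0,0,0,38],
  [0,0,0,0,38],
  [0,0,0,0,38],
])

```text
time: 2.62
ee_pos: [0.47, -0.2852, 0.2488]
tcp_rot: [-180.0, -0.0, 108.4]
wrist_force: [-0.1, -0.3, 0.4]
opening: 0.0854
```

Run:
```python
from h import *
save("w1","wrist"); o=bot.get_obs();print(o['q'],o['ee_pos'],o['tcp_rot'])
print(proj("w1",[[.4825,-.2735,.101],[.4825,-.2735,.143]]))
```

```text
[-3.12470771e+01  5.38301247e+00  1.24716788e+01  9.70960903e+01
 -7.30388364e-04 -4.96458492e+01] [ 0.4699875  -0.28516686  0.24879396] [-1.79994636e+02 -5.18454893e-03  1.08398772e+02]
[[290.88740572 208.76620106]
 [292.11858697 225.93752134]]
```

View pics/w1.png

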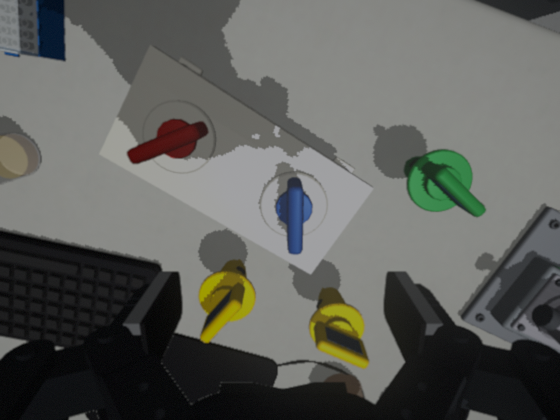

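Run:
```python
from h import *
crop("w1","w1c",240,150,350,270,5)
```

```text
(no output)
```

View pics/w1c.png

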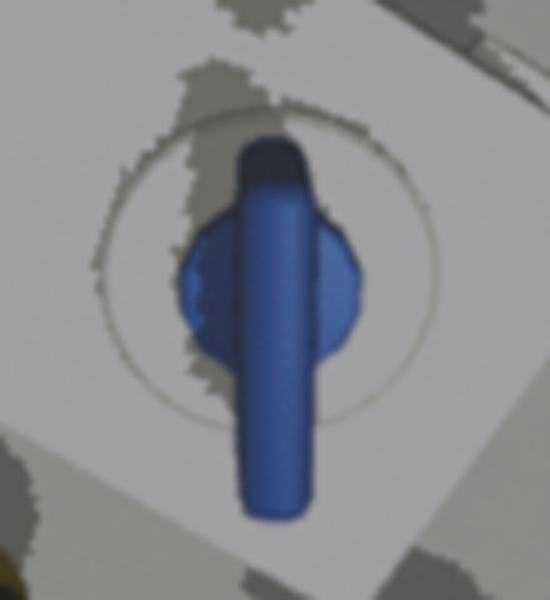

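Run:
```python
from h import *
np.set_printoptions(precision=4,suppress=True)
U=lambda p:unc(p,240,150,5)
print("collar",atz("w1",U((270,268)),.101))
print("hub z.107~",atz("w1",U((271,285)),.113))
a=atz("w1",U((276,190)),.143);b=atz("w1",U((276,518)),.143);d=a-b
print(a,b,(a+b)/2,np.linalg.norm(d),np.degrees(np.arctan2(d[1],d[0])))
# triangulate w/ top: wing top ends
for p,q in [((276,190),(360,118)),((276,518),(400,235))]:
    for s in 0,1:
        pass
```

```text
collar [ 0.4769 -0.2729  0.101 ]
hub z.107~ [ 0.4763 -0.2733  0.113 ]
[ 0.4533 -0.2814  0.143 ] [ 0.5034 -0.2641  0.143 ] [ 0.4784 -0.2728  0.143 ] 0.05301756295237041 -161.04039580900647
```

>>> send_rows([
  [0,8,12,-30,0.6],
  [0,8,12,-65,0.6],
  [0,8,12,-100,0.6],
  [0,8,12,-125,0.6],
  [0,8,12,-137,0.6],
  [0,8,12,-140,0.6],
  [0,8,12,-140,0.6],
])

```text
time: 3.55
ee_pos: [0.4783, -0.2734, 0.1097]
tcp_rot: [180.0, 0.0, 109.1]
wrist_force: [-0.2, 0.3, 0.6]
opening: 0.0849
```

>>> send_rows([
  [0.5,0,0,0,0],
  [0.9,0,0,0,0],
  [1,0,0,0,0],
  [1,0,0,0,0],
  [1,0,0,0,0],
  [1,0,0,0,0],
], squeeze=40)

```text
time: 4.3
ee_pos: [0.4785, -0.2733, 0.1104]
tcp_rot: [179.9, 0.1, 109.1]
wrist_force: [-1.3, 2.1, 9.3]
opening: 0.0113
```

Run:
```python
from h import *
save("w2","wrist"); o=bot.get_obs();print(o['q'],o['ee_pos'],o['tcp_rot'],o['torque'])
crop("w2","w2c",180,150,400,300,3.6)
```

```text
[-2.97392186e+01  4.30916586e+00 -3.99570211e+00  8.15733970e+01
  2.26075432e-02 -4.88883424e+01] [ 0.47852958 -0.27325323  0.11039925] [1.79902923e+02 7.68536640e-02 1.09149083e+02] [0.44219765 0.28070359 0.00960883]
```

View pics/w2.png

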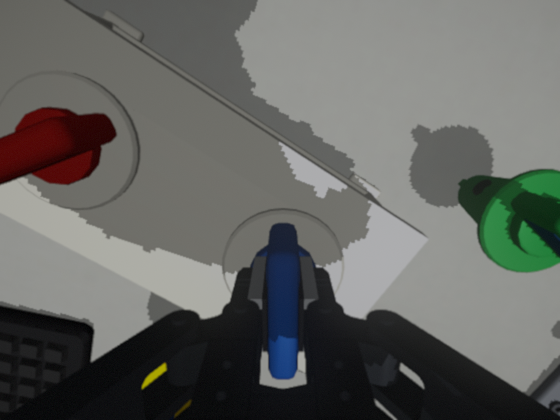

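>>> send_rows([
  [1,0,0,10,0],
  [1,0,0,30,0],
  [1,0,0,60,0],
  [1,0,0,90,0],
  [1,0,0,120,0],
  [1,0,0,135,0],
  [1,0,0,135,0],
  [1,0,0,135,0],
])

```text
time: 5.35
ee_pos: [0.4777, -0.273, 0.2425]
tcp_rot: [-179.9, -0.1, 109.1]
wrist_force: [-0.5, 0.5, -2.1]
opening: 0.0113
```

Run:
```python
from h import *
save("w3","wrist");save("scene3","scene");save("top3","top"); o=bot.get_obs();print(o['q'],o['ee_pos'],o['tcp_rot'],o['torque'])
crop("scene3","scene3c",270,100,380,220,5)
crop("top3","top3c",265,180,390,285,6)
crop("w3","w3c",200,180,370,400,2.7)
```

```text
[-2.97480256e+01  5.38600525e+00  1.17943633e+01  9.65088617e+01
  9.71482088e-04 -4.88886545e+01] [ 0.47770243 -0.27300203  0.24272561] [-1.79934648e+02 -7.63614737e-02  1.09140585e+02] [-0.00712075 -0.01499792 -0.01752146]
```

View pics/w3c.png

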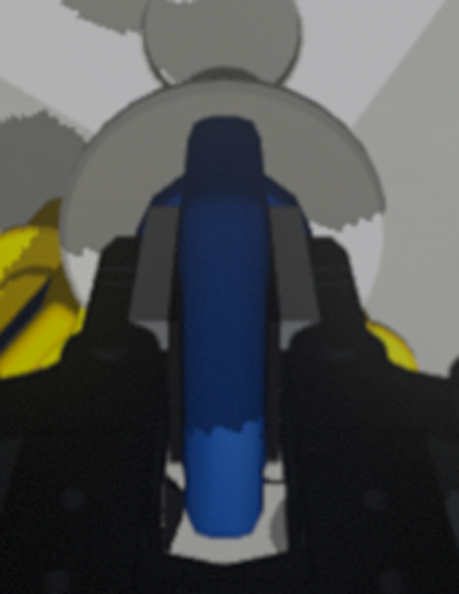

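View pics/scene3c.png

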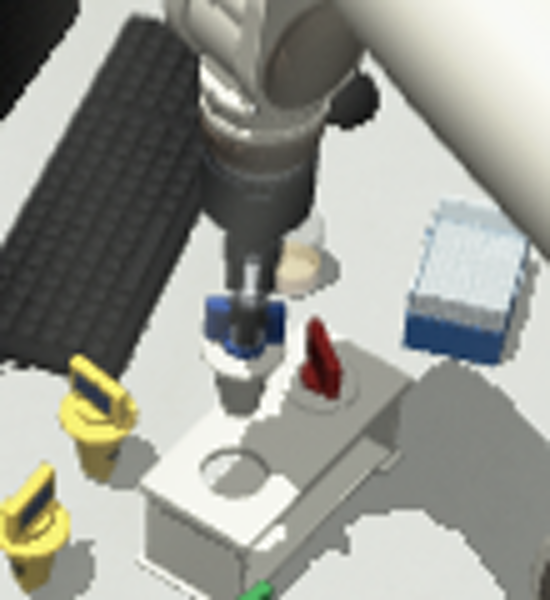

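View pics/top3c.png

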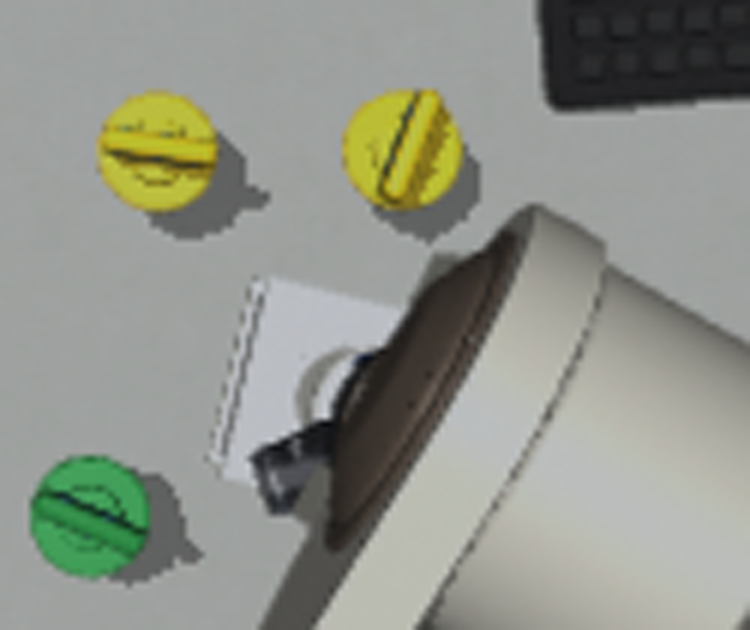

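Run:
```python
from h import *
np.set_printoptions(precision=4,suppress=True)
o=bot.get_obs(); R=Rot.from_euler('xyz',o["tcp_rot"],degrees=True).as_matrix();t=o["ee_pos"]
U=lambda p:unc(p,200,180,2.7)
def tool(p,tz):
    P=atz("w3",U(p),t[2]-tz); return R.T@(P-t)
for tz in (-.028,-.030,-.032,-.034,-.036,-.038):
    a=tool((224,197),tz);b=tool((224,537),tz);print(tz,a,b,(a+b)/2,np.linalg.norm(a-b))
for tz in (.006,.008,.01,.012,.014):
    l=tool((62,225),tz);r=tool((385,225),tz);top=tool((224,80),tz);print(tz,l,r,top, "centre by top",top[1]-.03*np.sign(top[1]))
    a=tool((140,15),tz+.074)
print("tip?",)
```

```text
-0.028 [-0.0001 -0.0255 -0.028 ] [-0.0001  0.0309 -0.028 ] [-0.0001  0.0027 -0.028 ] 0.05638504109575612
-0.03 [-0.0001 -0.0265 -0.03  ] [-0.0001  0.0289 -0.03  ] [-0.0001  0.0012 -0.03  ] 0.05540587406264284
-0.032 [-0.0001 -0.0274 -0.032 ] [-0.0001  0.027  -0.032 ] [-0.0001 -0.0002 -0.032 ] 0.054426707029529446
-0.034 [-0.0001 -0.0284 -0.034 ] [-0.0001  0.0251 -0.034 ] [-0.0001 -0.0016 -0.034 ] 0.05344753999641606
-0.036 [-0.0001 -0.0293 -0.036 ] [-0.0001  0.0232 -0.036 ] [-0.0001 -0.0031 -0.036 ] 0.052468372963302715
-0.038 [-0.0001 -0.0303 -0.038 ] [-0.0001  0.0212 -0.038 ] [-0.0001 -0.0045 -0.038 ] 0.051489205930189325
0.006 [-0.0285 -0.0041  0.006 ] [ 0.0281 -0.0041  0.006 ] [-0.0001 -0.0308  0.006 ] centre by top -0.000801837065388885
0.008 [-0.0288 -0.0031  0.008 ] [ 0.0284 -0.003   0.008 ] [-0.0001 -0.0301  0.008 ] centre by top -0.00014212640176061372
0.01 [-0.0292 -0.0021  0.01  ] [ 0.0288 -0.002   0.01  ] [-0.0001 -0.0295  0.01  ] centre by top 0.0005175842618676332
0.012 [-0.0296 -0.0011  0.012 ] [ 0.0292 -0.001   0.012 ] [-0.0001 -0.0288  0.012 ] centre by top 0.00117729492549596
0.014 [-0.03  -0.     0.014] [0.0296 0.     0.014 ] [-0.0001 -0.0282  0.014 ] centre by top 0.0018370055891242833
tip?
```

>>> send_rows([
  [1,5,25,0,-7],
  [1,14,70,0,-14],
  [1,23,120,0,-21],
  [1,32,170,0,-27.4],
  [1,40,215,0,-27.4],
  [1,46,248,0,-27.4],
  [1,47,258,0,-27.4],
  [1,47,258,0,-27.4],
  [1,47,258,0,-27.4],
])

```text
time: 6.62
ee_pos: [0.5248, -0.0161, 0.2437]
tcp_rot: [-180.0, 0.0, 81.7]
wrist_force: [0.7, -0.3, -1.9]
opening: 0.0116
```

Run:
```python
from h import *
save("w4","wrist"); o=bot.get_obs();print(o['q'],o['ee_pos'],o['tcp_rot'],o['torque'])
print(proj("w4",[.526,.066,.112]))
```

```text
[-1.76333878e+00  1.84612107e+00  8.19302129e+00  9.63520556e+01
 -1.37903439e-02  6.56906470e+00] [ 0.52487364 -0.01622728  0.24381294] [-1.79996456e+02  1.42895823e-02  8.16675976e+01] [0.02110362 0.01903766 0.01285298]
[[384.37404875 183.83596909]]
```

View pics/w4.png

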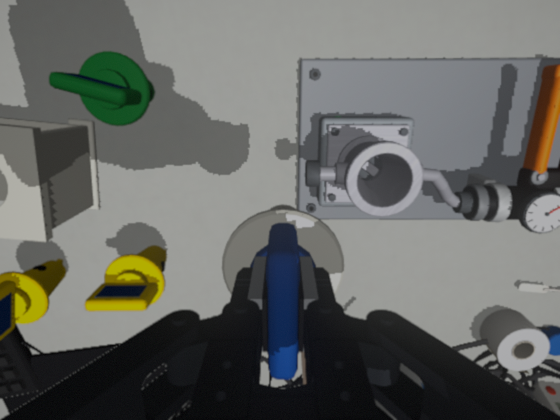

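Run:
```python
from h import *
crop("w4","w4c",290,40,450,230,3.15)
crop("w4","w4d",340,135,430,220,6.6)
```

```text
(no output)
```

View pics/w4d.png

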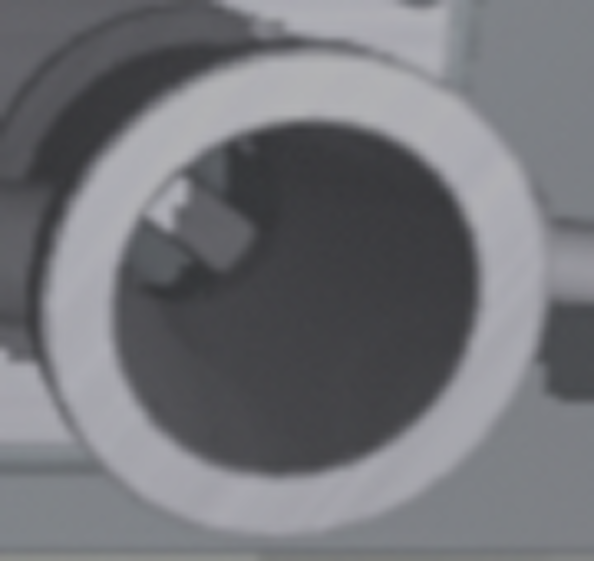

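View pics/w4c.png

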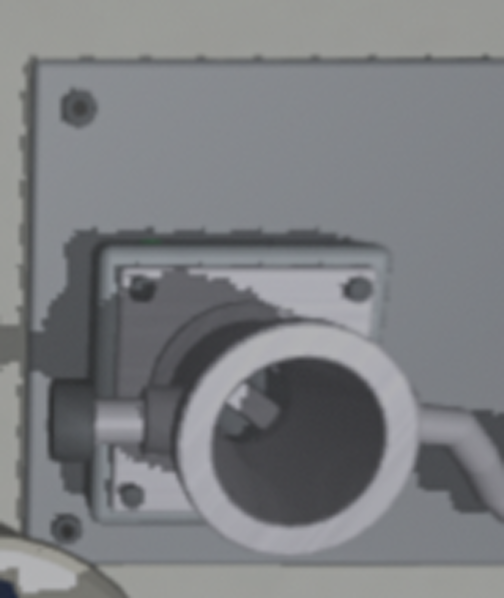

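Run:
```python
from h import *
np.set_printoptions(precision=4,suppress=True)
U=lambda p:unc(p,340,135,6.6)
for e in [((190,180),(258,232)),((145,215),(220,270))]:
    a,b=[atz("w4",U(p),.0555) for p in e];d=b-a;print(a,b,np.degrees(np.arctan2(d[1],d[0]))+8.3)
a=atz("w4",U((258,232)),.0555);b=atz("w4",U((220,270)),.0555);print("slot end width",np.linalg.norm(a-b),(a+b)/2)
# rim ellipse outer: pts
out=[(42,300),(546,270),(305,40),(262,536),(110,130),(480,120),(130,470),(480,440)]
P=np.array([atz("w4",U(p),.112)[:2] for p in out])
A=np.c_[2*P,np.ones(len(P))];s=np.linalg.lstsq(A,(P**2).sum(1),rcond=None)[0];print("rim outer",s[:2],np.sqrt(s[2]+s[:2]@s[:2]))
inn=[(113,310),(480,290),(312,118),(280,476)]
P=np.array([atz("w4",U(p),.112)[:2] for p in inn])
A=np.c_[2*P,np.ones(len(P))];s=np.linalg.lstsq(A,(P**2).sum(1),rcond=None)[0];print("rim inner",s[:2],np.sqrt(s[2]+s[:2]@s[:2]))
C=[atz("w4",unc(p,290,40,3.15),.012) for p in [(32,60),(500,60),(27,556)]]
print(C);d=C[1]-C[0];print(np.degrees(np.arctan2(d[1],d[0]))-90);d=C[2]-C[0];print(np.degrees(np.arctan2(d[1],d[0])))
```

```text
[0.5186 0.0667 0.0555] [0.5277 0.076  0.0555] 53.80382798869083
[0.5228 0.0599 0.0555] [0.5325 0.0702 0.0555] 54.652604890159
slot end width 0.007602322083011725 [0.5301 0.0731 0.0555]
rim outer [0.5221 0.0659] 0.030453575374616428
rim inner [0.523  0.0662] 0.02233909568503065
[array([0.4153, 0.0162, 0.012 ]), array([0.437 , 0.1611, 0.012 ]), array([ 0.5789, -0.007 ,  0.012 ])]
-8.53719309267872
-8.070688143793753
```

>>> send_rows([
  [1,0,20,0,10],
  [1,-1,50,0,20],
  [1,-2,72,0,30],
  [1,-2.4,82,0,40],
  [1,-2.4,82,-15,49],
  [1,-2.4,82,-30,54],
  [1,-2.4,82,-45,54],
  [1,-2.4,82,-60,54],
  [1,-2.4,82,-75,54],
  [1,-2.4,82,-85,54],
])

```text
time: 7.92
ee_pos: [0.5224, 0.0667, 0.1578]
tcp_rot: [-180.0, -0.0, 135.7]
wrist_force: [-0.2, 0.3, -1.4]
opening: 0.0114
```

>>> send_rows([
  [1,0,0,-5,0],
  [1,0,0,-9,0],
  [1,0,0,-13,0],
  [1,0,0,-13,0],
])

```text
time: 8.43
ee_pos: [0.5226, 0.0668, 0.1458]
tcp_rot: [-180.0, -0.0, 135.7]
wrist_force: [-0.6, 0.6, -2.1]
opening: 0.012
```

Run:
```python
from h import *
o=bot.get_obs();print(o['ee_pos'],o['tcp_rot'],o['wrist_force'],o['torque'])
```

```text
[0.52255876 0.06683882 0.14575237] [-1.79993301e+02 -4.62666290e-03  1.35744729e+02] [-0.56759933  0.58988992 -2.05900236] [-0.0015939  -0.01616162 -0.01090095]
```

>>> send_rows([
  [1,0,-0.7,-2,0],
  [1,0,-0.7,-4,0],
  [1,0,-0.7,-6,0],
  [1,0,-0.7,-7,0],
  [1,0,-0.7,-8,0],
  [1,0,-0.7,-8,0],
])

```text
time: 9.18
ee_pos: [0.5226, 0.0661, 0.1378]
tcp_rot: [-180.0, -0.0, 135.7]
wrist_force: [0.2, -1.0, -2.9]
opening: 0.0113
```

>>> send_rows([
  [1,0,0,-1,0],
  [1,0,0,-2,0],
  [1,0,0,-3,0],
  [1,0,0,-3,0],
])

```text
time: 9.68
ee_pos: [0.5227, 0.0659, 0.1349]
tcp_rot: [-180.0, 0.0, 135.7]
wrist_force: [1.2, -3.4, -0.7]
opening: 0.0115
```

>>> send_rows([
  [1,0.2,-0.6,-1,0],
  [1,0.2,-0.6,-2,0],
  [1,0.2,-0.6,-3,0],
  [1,0.2,-0.6,-3,0],
])

```text
time: 10.18
ee_pos: [0.5228, 0.0654, 0.1318]
tcp_rot: [-180.0, 0.0, 135.7]
wrist_force: [1.0, -4.0, -0.3]
opening: 0.0114
```

>>> send_rows([
  [1,0.1,-0.5,-0.5,0],
  [1,0.1,-0.5,-1,0],
  [1,0.1,-0.5,-1.5,0],
  [1,0.1,-0.5,-2,0],
  [1,0.1,-0.5,-2,0],
])

```text
time: 10.8
ee_pos: [0.5229, 0.065, 0.1298]
tcp_rot: [-180.0, -0.0, 135.7]
wrist_force: [0.3, -0.6, -0.8]
opening: 0.0114
```

>>> send_rows([
  [1,0,0,-0.5,0],
  [1,0,0,-1,0],
  [1,0,0,-1.5,0],
  [1,0,0,-1.5,0],
])

```text
time: 11.3
ee_pos: [0.5229, 0.065, 0.1291]
tcp_rot: [180.0, 0.0, 135.7]
wrist_force: [-2.7, -2.9, 6.4]
opening: 0.0114
```

>>> send_rows([
  [1,0,0,0,-9],
  [1,0,0,0,-18],
  [1,0,0,0,-27],
  [1,0,0,0,-36],
  [1,0,0,0,-45],
  [1,0,0,0,-54],
  [1,0,0,0,-54],
  [1,0,0,0,-54],
])

```text
time: 12.3
ee_pos: [0.5222, 0.0668, 0.129]
tcp_rot: [-179.9, -0.2, 81.8]
wrist_force: [-7.1, 8.1, 6.6]
opening: 0.0114
```

Run:
```python
from h import *
o=bot.get_obs();print(o['ee_pos'],o['tcp_rot'],o['wrist_force'],o['torque'])
```

```text
[0.52222238 0.066769   0.12895836] [-179.92697045   -0.19362922   81.8301575 ] [-7.07761586  8.11385664  6.64951286] [1.41706978 1.27434463 0.09361123]
```

>>> send_rows([
  [1,-0.6,1.2,0,0],
  [1,-1.2,2.0,0,0],
  [1,-1.2,2.0,0,0],
])

```text
time: 12.68
ee_pos: [0.5222, 0.0669, 0.129]
tcp_rot: [179.9, -0.0, 81.7]
wrist_force: [-0.6, -2.3, 6.4]
opening: 0.0113
```

>>> send_rows([
  [1,0,0.5,-0.7,0],
  [1,0,0.5,-1.4,0],
  [1,0,0.5,-2,0],
  [1,0,0.5,-2,0],
])

```text
time: 13.18
ee_pos: [0.5222, 0.067, 0.1289]
tcp_rot: [179.8, 0.0, 81.7]
wrist_force: [-5.5, -5.2, 20.6]
opening: 0.0112
```

Run:
```python
from h import *
save("w5","wrist");o=bot.get_obs();print(o['ee_pos'],o['tcp_rot'],o['wrist_force'],o['torque'])
crop("w5","w5c",200,160,370,400,2.5)
```

```text
[0.52222016 0.0669596  0.12894925] [1.79814886e+02 1.22360161e-02 8.17127869e+01] [-6.15097815 -5.74562699 20.28540427] [-1.04385329  1.43572111  0.08685171]
```

View pics/w5c.png

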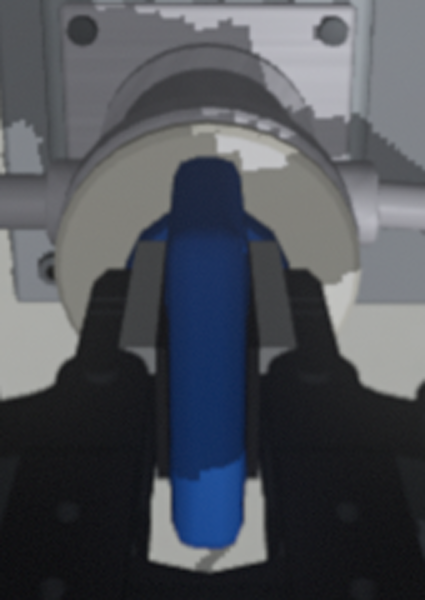

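>>> send_rows([
  [1,-0.2,-0.7,1,0],
  [1,-0.2,-0.7,2,0],
  [1,-0.2,-0.7,2.2,0],
  [1,-0.2,-0.7,2.2,0],
])

```text
time: 13.72
ee_pos: [0.5221, 0.0669, 0.129]
tcp_rot: [179.9, -0.0, 81.7]
wrist_force: [2.4, -0.9, 5.8]
opening: 0.0116
```

>>> send_rows([
  [1,0,-0.3,0,9],
  [1,0,-0.7,0,18],
  [1,0.1,-1,0,27],
  [1,0.3,-1.3,0,36],
  [1,0.5,-1.5,0,45],
  [1,0.5,-1.5,0,45],
])

```text
time: 14.48
ee_pos: [0.5225, 0.0652, 0.1289]
tcp_rot: [179.9, 0.0, 126.8]
wrist_force: [1.9, -1.9, 5.6]
opening: 0.0116
```

>>> send_rows([
  [1,0.2,-0.3,0,9],
  [1,0.5,-0.5,0,18],
  [1,0.8,-0.6,0,27],
  [1,1.1,-0.7,0,36],
  [1,1.4,-0.8,0,45],
  [1,1.4,-0.8,0,45.5],
  [1,1.4,-0.8,0,45.5],
  [1,1.4,-0.8,0,45.5],
])

```text
time: 15.48
ee_pos: [0.5241, 0.0643, 0.129]
tcp_rot: [-180.0, 0.1, 172.2]
wrist_force: [2.8, -1.5, 5.7]
opening: 0.0113
```

Run:
```python
from h import *
save("w6","wrist");o=bot.get_obs();print(o['q'],o['ee_pos'],o['tcp_rot'],o['wrist_force'],o['torque'])
```

```text
[ 7.00709469e+00  1.05727215e+00 -5.32397135e+00  8.35270283e+01
 -2.84395439e-02 -7.51862038e+01] [0.52411027 0.064276   0.1289441 ] [-1.79995959e+02  9.59507303e-02  1.72193279e+02] [ 3.51762407 -2.62578924  4.58002901] [-0.40222615 -0.57294105 -0.30813381]
```

View pics/w6.png

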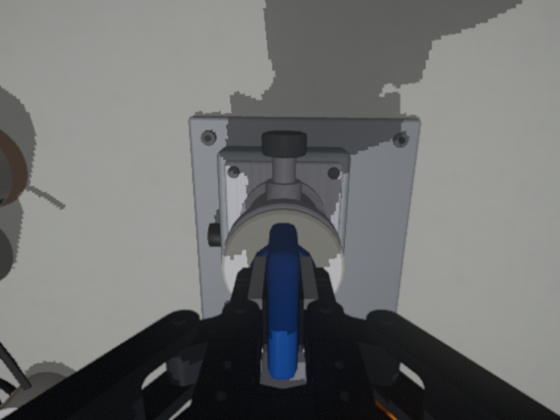

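>>> send_rows([
  [1,-0.3,0.1,0,-9],
  [1,-0.6,0.2,0,-18],
  [1,-0.9,0.3,0,-27],
  [1,-1.2,0.5,0,-36],
  [1,-1.4,0.8,0,-45],
  [1,-1.6,1,0,-54],
  [1,-1.7,1.3,0,-63],
  [1,-1.8,1.7,0,-72],
  [1,-1.9,2,0,-81],
  [1,-1.9,2.3,0,-90.5],
])

```text
time: 16.77
ee_pos: [0.5221, 0.0669, 0.129]
tcp_rot: [179.9, -0.0, 81.5]
wrist_force: [1.9, -0.7, 5.4]
opening: 0.0117
```

>>> send_rows([
  [1,0,0,0,-0.3],
  [1,0,0,0,-0.3],
])

```text
time: 17.02
ee_pos: [0.5221, 0.0669, 0.1289]
tcp_rot: [179.9, -0.0, 81.4]
wrist_force: [1.6, 1.2, 5.7]
opening: 0.0115
```

Run:
```python
from h import *
save("w7","wrist");o=bot.get_obs();print(o['ee_pos'],o['tcp_rot'],o['wrist_force'],o['torque'])
```

```text
[0.52204063 0.06692409 0.12892864] [ 1.79925371e+02 -2.52619605e-02  8.14412674e+01] [ 2.09985426 -0.18094526  5.46199941] [-0.14780835 -0.47386924  0.04925074]
```

View pics/w7.png

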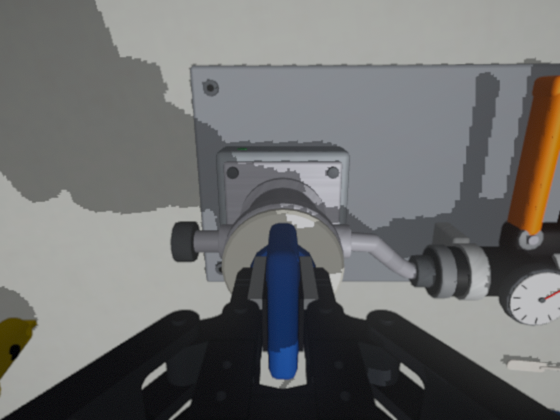

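>>> send_rows([
  [1,0,0,0.8,0.2],
  [0.6,0,0,0.8,0.2],
  [0.2,0,0,0.8,0.2],
  [0,0,0,2,0.2],
  [0,0,0,5,0.2],
  [0,0,0,30,0.2],
  [0,0,0,65,0.2],
  [0,0,0,100,0.2],
  [0,0,0,115,0.2],
  [0,0,0,115,0.2],
])

```text
time: 18.32
ee_pos: [0.5219, 0.0669, 0.244]
tcp_rot: [179.9, -0.0, 81.6]
wrist_force: [-0.5, -0.2, -0.6]
opening: 0.0853
```

Run:
```python
from h import *
save("w8","wrist");o=bot.get_obs();print(o['ee_pos'],o['tcp_rot'],o['wrist_force'],o['torque'])
crop("w8","w8c",220,120,350,260,4.2)
```

```text
[0.52152479 0.06681403 0.24279083] [-1.79970451e+02  1.04297116e-02  8.16411431e+01] [-0.10903315 -0.56115752 -0.40994098] [-0.00248195 -0.00639593 -0.02119549]
```

View pics/w8c.png

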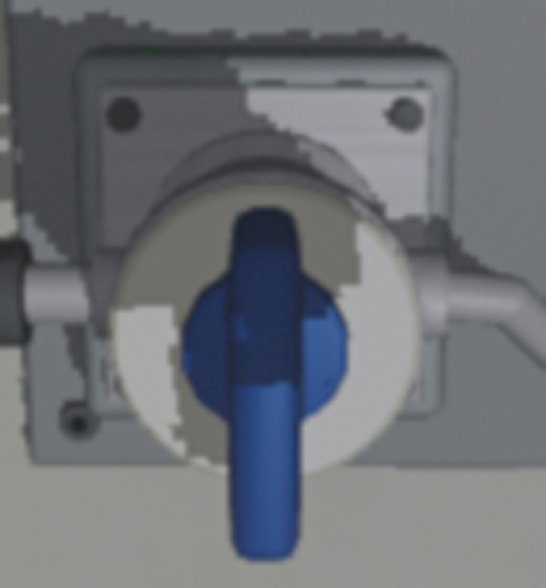

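View pics/w8.png

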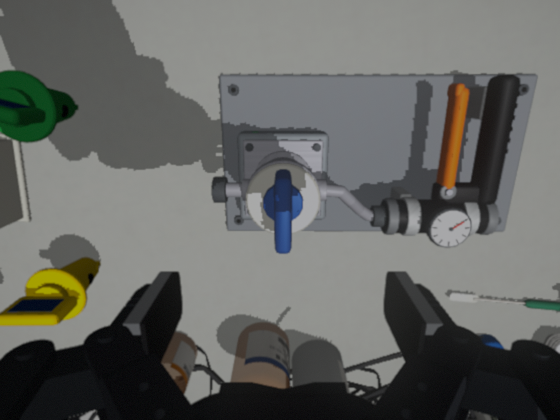

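Run:
```python
from h import *
crop("w8","w8p",420,60,545,240,3.3)
```

```text
(no output)
```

View pics/w8p.png

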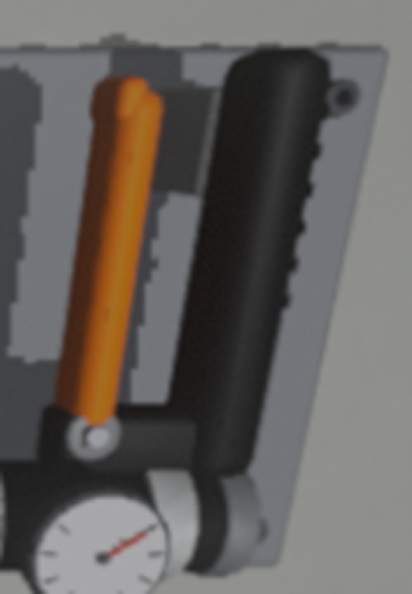

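Run:
```python
from h import *
np.set_printoptions(precision=4,suppress=True)
U=lambda p:unc(p,420,60,3.3)
pin=atz("w8",U((95,437)),.068);print("pin",pin)
g0=atz("w8",U((283,55)),.063);print("grip end",g0)
g1=atz("w8",U((222,440)),.069);print("grip root",g1)
a=np.radians(-8.3);ex=np.array([np.cos(a),np.sin(a),0]);ey=np.array([-np.sin(a),np.cos(a),0])
O=np.array([.5225,.066,0])
for n,p in [("pin",pin),("g0",g0),("g1",g1)]: d=p-O;print(n,d@ex,d@ey)
print("grip pt", g0+ex*.044)
```

```text
pin [0.5531 0.2197 0.068 ]
grip end [0.4573 0.27   0.063 ]
grip root [0.5589 0.2547 0.069 ]
pin 0.008123116042712321 0.1564874143674071
g0 -0.09401229304588347 0.19242437684470728
g1 0.008808179438450702 0.19199142183671847
grip pt [0.5008 0.2636 0.063 ]
```

>>> send_rows([
  [0,-5,40,0,0],
  [0,-11,90,0,0],
  [0,-18,140,0,0],
  [0,-22,175,0,0],
  [0,-23.5,187,0,0.1],
  [0,-23.5,187,0,0.1],
  [0,-23.5,187,0,0.1],
])

```text
time: 19.25
ee_pos: [0.4981, 0.2528, 0.2432]
tcp_rot: [-180.0, 0.0, 81.7]
wrist_force: [-0.1, -0.7, -0.4]
opening: 0.0854
```

Run:
```python
from h import *
save("w9","wrist");o=bot.get_obs();print(o['ee_pos'],o['tcp_rot'],o['wrist_force'])
crop("w9","w9c",200,100,370,280,3.3)
```

```text
[0.49821373 0.25270808 0.24344552] [-1.79994286e+02  1.81241997e-02  8.16698577e+01] [ 0.05769042 -0.51119909 -0.04887656]
```

View pics/w9.png

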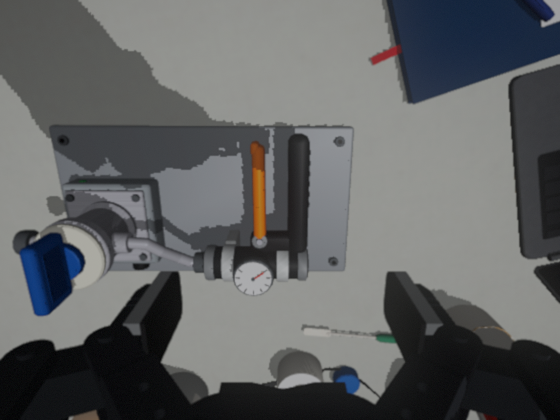

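View pics/w9c.png

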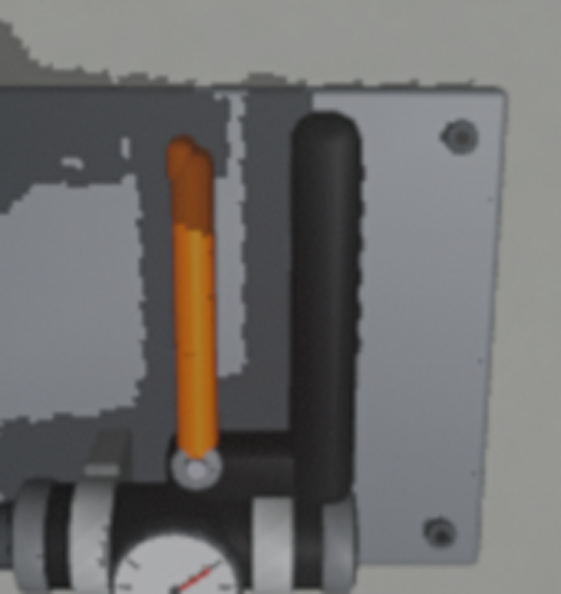

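Run:
```python
from h import *
np.set_printoptions(precision=4,suppress=True)
U=lambda p:unc(p,200,100,3.3)
o=bot.get_obs(); R=Rot.from_euler('xyz',o["tcp_rot"],degrees=True).as_matrix();t=o["ee_pos"]
T=lambda p,z:(R.T@(atz("w9",U(p),z)-t))*1000
for z in (.056,.062):
  print(z,"gripL",T((291,300),z),"gripR",T((358,300),z),"trigL",T((177,300),z),"trigR",T((215,300),z))
for z in (.06,.069): print("end",T((325,114),z),"root",T((325,500),z),"pin",T((195,466),z))
```

```text
0.056 gripL [  4.2405   9.8126 187.4432] gripR [ 24.1319   9.8093 187.4369] trigL [-29.6102   9.8227 187.4539] trigR [-18.3274   9.8187 187.4503]
0.062 gripL [  4.1504   8.1839 181.4434] gripR [ 23.6808   8.1806 181.4372] trigL [-29.0859   8.1939 181.4539] trigR [-18.0079   8.1899 181.4504]
end [ 13.4114 -44.9561 183.4458] root [ 15.0249  72.9654 183.4335] pin [-25.0797  61.5421 183.4473]
end [ 13.0218 -45.9197 174.446 ] root [ 14.5909  68.752  174.4341] pin [-24.4085  57.6436 174.4475]
```

>>> send_rows([
  [0,0,1,-40,0],
  [0,0,1,-85,0],
  [0,0,1,-130,0],
  [0,0,1,-165,0],
  [0,0,1,-190,0],
  [0,0,1,-204,0],
  [0,0,1,-209,0],
  [0,0,1,-209,0],
])

```text
time: 20.3
ee_pos: [0.4984, 0.2547, 0.0352]
tcp_rot: [180.0, -0.0, 81.7]
wrist_force: [-0.0, -0.2, 0.1]
opening: 0.0859
```

Run:
```python
from h import *
save("w10","wrist");o=bot.get_obs();print(o['ee_pos'],o['tcp_rot'],o['wrist_force'])
```

```text
[0.49852149 0.25492126 0.03550715] [ 1.79941396e+02 -4.28542274e-02  8.17272272e+01] [ 0.23423347 -0.88723538  1.15465335]
```

View pics/w10.png

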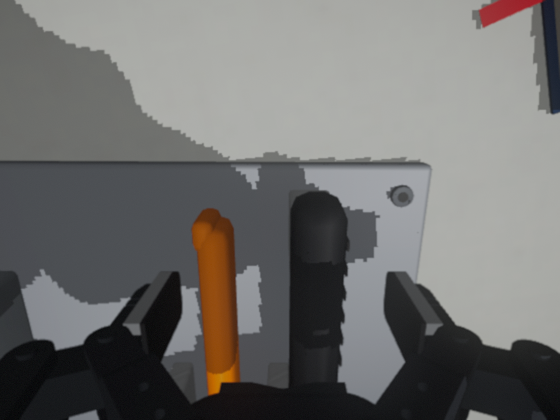

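>>> send_rows([
  [0.1,0.4,2.6,0,0],
  [0.4,0.4,2.6,0,0],
  [1,0.4,2.6,0,0],
  [1,0.4,2.6,0,0],
  [1,0.4,2.6,0,0],
  [1,0.4,2.6,0,0],
  [1,0.4,2.6,0,0],
], squeeze=35)

```text
time: 21.22
ee_pos: [0.4987, 0.2576, 0.0357]
tcp_rot: [179.9, -0.0, 81.7]
wrist_force: [-2.4, -1.0, 6.4]
opening: 0.0394
```

Run:
```python
from h import *
save("w11","wrist");o=bot.get_obs();print(o['ee_pos'],o['tcp_rot'],o['wrist_force'],o['torque'],o['opening'])
```

```text
[0.49864147 0.25757887 0.03573537] [ 1.79940889e+02 -2.62320885e-02  8.17254866e+01] [-3.43119448 -0.9425483   6.68404557] [-0.59976698  0.50739187 -0.35655269] 0.039490762059141975
```

View pics/w11.png

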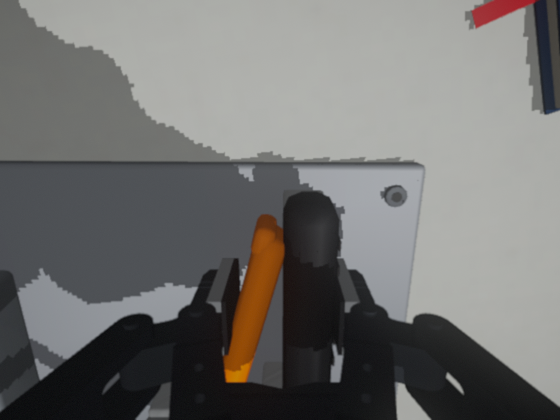

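>>> send_rows([
  [1,0,0,0,0],
  [1,0,0,0,0],
  [1,0,0,0,0],
  [1,0,0,0,0],
], squeeze=60)

```text
time: 21.78
ee_pos: [0.4987, 0.2579, 0.0359]
tcp_rot: [179.9, -0.1, 81.7]
wrist_force: [-2.0, 1.5, 7.1]
opening: 0.0384
```

>>> send_rows([
  [0.5,0,-0.5,0,0],
  [0,0,-1.5,0,0],
  [0,0,-2.6,0,0],
  [0,0,-2.6,0,0],
  [0,0,-2.6,0,0],
  [0,0,-2.6,0,0],
])

```text
time: 22.52
ee_pos: [0.4985, 0.255, 0.0347]
tcp_rot: [180.0, -0.0, 81.7]
wrist_force: [0.1, 0.1, -0.1]
opening: 0.0855
```

Run:
```python
from h import *
save("w12","wrist");o=bot.get_obs();print(o['ee_pos'],o['tcp_rot'],o['wrist_force'],o['torque'],o['opening'])
```

```text
[0.49843885 0.25495802 0.03464529] [ 1.79992377e+02 -9.57689962e-03  8.17500373e+01] [-0.02638491  0.21301562  0.16504248] [ 0.00274312  0.01232304 -0.05401438] 0.08549689854415694
```

View pics/w12.png

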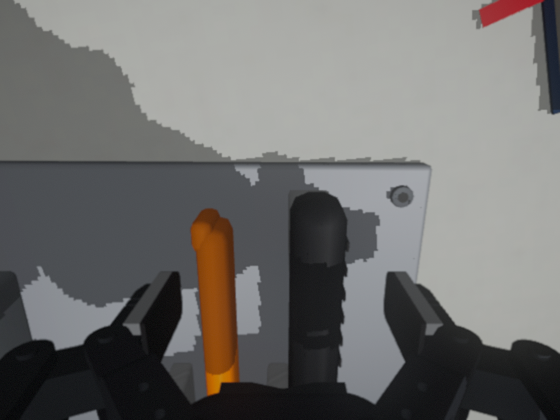

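Trigger back at rest. Lift clear.

>>> send_rows([
  [0,0,0,25,0],
  [0,0,0,70,0],
  [0,0,0,120,0],
  [0,0,0,170,0],
  [0,0,0,210,0],
  [0,0,0,220,0],
  [0,0,0,220,0],
  [0,0,0,220,0],
])

```text
time: 23.58
ee_pos: [0.4981, 0.2547, 0.2528]
tcp_rot: [-179.9, 0.1, 81.7]
wrist_force: [0.8, -0.4, -0.9]
opening: 0.0854
```

Run:
```python
from h import *
save("w13","wrist");save("scene13","scene");save("top13","top");o=bot.get_obs();print(o['ee_pos'],o['wrist_force'])
crop("scene13","scene13c",190,230,310,350,4.8)
```

```text
[0.49810441 0.25466464 0.25331913] [ 0.23780773 -0.27095054 -0.42261786]
```

View pics/scene13c.png

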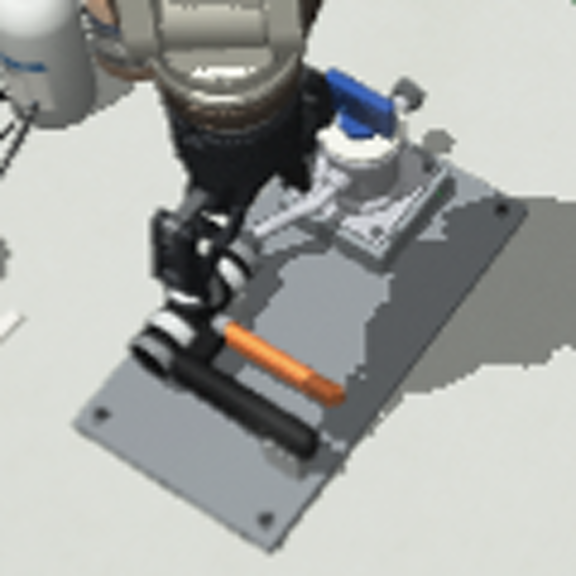

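View pics/top13.png

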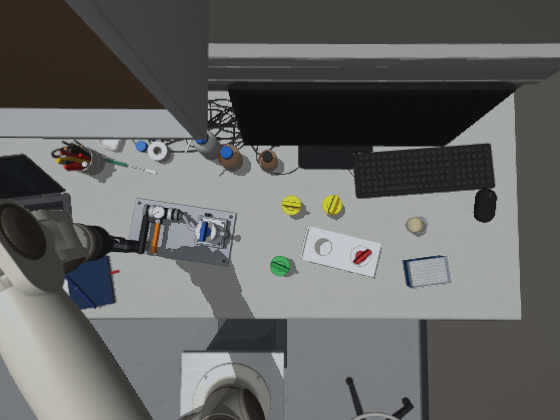

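View pics/w13.png

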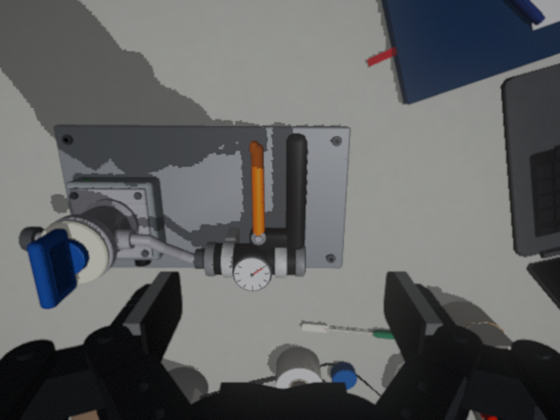

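```bash
python3 -c "
from workcell import bot
print(bot.job_done())"
```

```text
the job is handed in; nothing more can be done
None
```

The job is done and handed in at about 24 s of the 72 s allowed; no verdict was reported.

- **Plug:** I picked the blue plug from the stand and read the coupling slot at about 54° from closed in the wrist picture. At that angle the plug went into the slot and down without catching. I turned it closed and pressed it home with about 20 N. The tool stayed at the same height from 6 N to 20 N, which puts the plug's origin at about 114 mm, the seat height.
- **Rock check:** I swung the handle 90.5° to open and back to closed at a constant height. The moment read at the open end was 0.31 N m, slightly over the 0.3 N m given. I don't know whether that was friction or the stop. I then let go, and the pictures show the handle across the pipe.
- **Pump:** I squeezed the trigger to 39.4 mm, then 38.4 mm at a firmer grip, which is past the 39 mm fully squeezed width. It sprang back; the picture taken before the squeeze and the one after release look the same.
- **Last look:** The gripper is open and clear of everything. In the top picture the red plug, bottles, beaker and tip box stand where they were at the start.
- **Disagreements:** The top and wrist cameras differed by about 4–5 mm in x on the plug and the cup. I used the wrist values, and the fit bore them out. The plug also sat about 2 mm off-centre in the grip, so I corrected for that during the turns.

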